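# Hold the coil winder's guard open

### The job

The coil on the bench winder is finished: turn the red main isolator on the headstock fully anticlockwise to OFF, and only then lift the clear guard by its front bow handle and hold it open at 60 degrees so that I can take the coil off the spindle. It has no stay and falls shut, so finish still holding it there; do not let it drop on the way, and do not swing it back past about 75 degrees into the wire tensioner. Leave the other things on the bench and on the machine where they are.

Things in the scene. Friction and masses are not known exactly. Their poses are not given: they have to be found in the camera images.
- winder: Bench coil winder, 270 mm deep (x), 460 wide (y), fixed to the bench. Origin under the centre of its base; x to its rear, y to its left, z up. Grey base 45 mm high. Teal headstock box: x -115 to 105 mm, y 85 to 225, top at z = 155. The shut guard spans x -70 to 90, y -205 to 75, top at z = 160, over spindle, copper coil and tailstock.
- isolator (a joint): Red bar grip of the rotary main isolator, on a yellow plate on top of the headstock. rad: near 0 = ON (bar along the winder's x), grows anticlockwise seen from above up to the stop at 1.57 = OFF (bar along the winder's y). Takes about 0.15 N m and stays where it is left.
- isolator_grip (a point): Point on the isolator's axis at gripping height, at x = -50, y = 155, z = 190 mm of the winder; z is the axis, x runs along the bar and turns with it. The bar is 54 mm long (x), 14 wide (y), flat-sided; its top lies 11 mm above this point, the round red foot under it (42 mm across) tops out 25 mm below, the headstock's top lies 35 mm below.
- guard (a joint): Hinged clear plastic guard with aluminium edges, 160 mm deep, 280 wide, 108 high, about 0.55 kg. rad: 0 = shut, grows as its front edge swings up and back; 1.047 = 60 degrees, stop at 1.4. It falls shut freely when let go; 2 to 4 N at the handle carries it.
- guard_hinge (a point): Middle of the guard's hinge line, fixed on the winder at x = 90, y = -65, z = 160 mm of its frame, axes as the winder's. The hinge line runs along y.
- guard_handle (a point): Middle of the black bar of the bow handle on the guard's front. Bar round, 12 mm across, along y; posts 54 mm to either side; 39 mm clear gap behind it to the guard's front panel. Shut: 205 mm in front of the hinge line, 18 mm below it and below the guard's top, x to the rear, z up; turns with the guard about y. The bar can turn between pads that pinch it from above.
- bobbin: Bystander: empty white bobbin, 44 mm across, 35 high, standing on the headstock behind the isolator. Origin at the centre of its underside.
- crossover: Bystander: plywood board 150 x 100 mm with a copper coil, green resistors and tag strips, 43 mm high. Origin under its centre.
- coil: Bystander: finished copper coil with black ties, 54 mm across, 37 high, lying flat in front of the winder. Origin under its centre.
- cutters: Bystander: side cutters with red and blue grips, 135 mm long, 15 high, lying flat; x towards the jaws. Origin under them near the pivot, 40 mm from the jaw tips.
- screwdriver: Bystander: orange screwdriver lying along its x, along the winder's front edge, handle to its -x. Origin under it.
- wire_spool: Bystander: grey spool of copper wire, 90 mm across, 70 high, standing. Origin under its centre.
- jar: Bystander: glass jar with steel cap, 60 mm across, 75 high. Origin under its centre.
- wire_eye (a point): White pulley, 22 mm across, at the end of the wire tensioner's arm above the rear right of the guard, at x = 70, y = -200, z = 343 mm of the winder; fixed. Its thin aluminium mast stands from the base up to that height 52 mm farther back.

How it is judged:
On the way:
1. the isolator is turned to OFF with the guard shut (value of joint isolator above 1.4 rad and value of joint guard below 0.1 rad), for 0.2 s.
At the end, for the whole second after the job is handed in: The isolator is at OFF (within 10 degrees of its stop), and the guard is held still, carried by the fingers (over 1 N between them), between 55 and 65 degrees open, through the last second (value of joint isolator above 1.4 rad and value of joint guard between 0.96 and 1.134 rad and velocity of joint guard between -0.05 and 0.05 rad/s and contact force between the fingers and guard above 1 N); the arm keeps its last pose, push and grip.
It fails at once if the guard is lifted while the isolator is not at OFF (value of joint guard above 0.15 rad and value of joint isolator below 1.35 rad).
It fails at once if the guard is swung past 77 degrees into the wire tensioner (value of joint guard above 1.345 rad).
It fails at once if the guard drops (swings down faster than 1.5 rad/s) (velocity of joint guard below -1.5 rad/s).
It fails at once if another thing on the bench or machine is moved by more than 30 mm (distance of any of bobbin, crossover, coil, cutters, screwdriver, wire_spool, jar from where it was at the start of the episode above 0.03 m).
It also fails if it takes over 58 s, if anything falls off the work surface, if the arm or the gripper's body presses on something with over 40 N, if the wrist force passes 120 N, or if a joint passes its speed limit or range.

### The arm

A 7-joint arm with a two-finger parallel gripper is mounted at the origin on the work surface. World frame = base frame: x ahead of the robot, y to its left, z up, the work surface at z = 0. Lengths are in m, angles in rad, forces in N, time in s.
With the tool pointing down it reaches from about 0.35 to 0.9 m from the base axis. Payload 8.1 kg.
Tool frame: the origin (TCP) lies at the very end of the fingers, on their centre line; the grasp point (between the pads) lies 19 mm behind it; z points along the fingers, y is the line along which they close (so a half turn about z gives the same grasp; the last joint's range is limited). The gripper opens to 85 mm and grips with 20 to 120 N. Pads are 22 mm wide; open, the fingers measure 114 mm over their backs; the gripper's body (76 mm by 85 mm) begins 54 mm behind the grasp point. The pads swing forward as they close: fully open they stand 13 mm farther back than shut.
Start: joints at [-1.371, 0.434, 0.025, 1.573, -0.012, 1.134, -0.075], TCP at [0.186, 0.597, 0.231] pointing down, gripper open.
Joint ranges: [-2.62, 2.62], [-0.44, 2.09], [-1.27, 1.32], [0.08, 2.57], [-1.32, 4.46], [0.12, 2], [-2.74, 2.74]. Speed limits (rad/s): [2.22, 2.22, 3.01, 3.01, 3.14, 3.14, 3.14].

### API

Orientations are given as a unit quaternion [w, x, y, z].
In Python, from rig import status, eyes, bot gives the robot as it stands. The module is installed in compiled form; this text tells all that it offers.
- The arm moves only by the shell command python3 -m creep 'ROWS' [OPENING] [FORCE]. ROWS is JSON, a list that holds one entry, the list of rows, each a list of 6 numbers: the shift along the tool's x, y, z in mm, then the turn, a rotation vector about the tool's x, y, z in degrees. In form: [[[tx, ty, tz, rx, ry, rz], ...]]. A call has 1 to 8 rows; each row shifts and turns the commanded pose from where the row before left it, along the tool's axes as they then stand; what a row does not reach is not made up. A row lasts 1/12 s, in which the tool goes at most 41.7 mm and 7.16 degrees, less where a joint would pass 70% of its speed; a pose out of reach is approached as far as the arm can. A call is refused whole if a number of a shift passes 41.7 or a number of a turn 7.16, either way. A call with a gripper value outside its range is refused whole. OPENING is the gripper's target within -1 to 1 (fully open at 1, half-way at 0, shut at -1), set as the call begins (- or left out, the last holds). The fingers move at their own pace and stop on an object; FORCE is the grip in N (left out, the last holds). Time passes only in rows, so rows that do not move let the fingers close. It gives the time, the measured TCP pose, the force, the opening and the grip force at its end, in the units of the state.
- status.state(): the state, without advancing time (a new reading comes with each control period).
- eyes.capture(name): name is "scene" or "top" or "wrist"; returns a dict with "img" (420x560x3 uint8, blue, green, red), "depth" (420x560 float32, m along the optical axis (not along the pixel's ray), 0 where there is no reading), "intrinsics" (3x3 intrinsics, pixels), "dist" ([k1, k2, p1, p2, k3] as OpenCV has them; the pictures are not rectified), "extrinsics" (4x4, takes a point from camera to world coordinates); the wrist camera has in their place "T_tool_cam" (4x4, takes a point from camera to tool coordinates, whose origin is the TCP and whose axes are the flange's). Camera axes: x right, y down, z forward; pixel columns grow to the right and rows downward; lengths in m; the calibration is good to about 2 mm. A picture is of the moment at which its call begins: read the wrist's pose just before it.
- bot.close_job(): hands the job in; it is judged then, once.
Trained networks look in the newest picture that a camera, given by its name, has taken for a name from the list of things; names that differ only in an ending like _2 or _b are one class to them, and where a whole thing is asked for, a point or a joint stands for the part that bears it (a point fixed in the world has none). Each returns a list of dicts, best first, with "conf" (0 to 1); they miss things now and then, are a little off and sometimes report something else, mostly with a low value. They report only what shows in the picture. A call takes as long as a camera call.
- eyes.recognise(camera, name): "point" ([x, y, z] in m, in the coordinates of the camera as it stood for that picture, good to about 4 mm: the middle of the surface that is visible of it).
- eyes.pinpoint(camera, name): "point" ([x, y, z] in m, in the coordinates of the camera as it stood for that picture, good to about 4 mm: a listed point, or the origin of a listed thing).
The state is a dict: "t": time; "joint_positions": joint angles; "joint_vel": joint speeds; "effort": joint torques, N m; "tcp_pos": TCP position; "eef_rot": TCP orientation; "ft_force": force on the tool from outside, world axes, zero at the start; "torque": the same for the moment, N m; "finger_gap": finger opening in m; "finger_force": force on a finger pad.
Only numpy, scipy, OpenCV 4.12 (cv2) and the standard library are available. Lean on these libraries where they do the work, as an engineer would, in place of code of your own. Each camera call takes 0.05 s, during which the arm holds its last target. There are 200 camera calls.

## Working session

There is one attempt and no reset: what is moved stays moved. The work goes in short steps, Python scripts to look and compute and a shell command to move; the robot and the scene stay as the last step left them, time stands still between calls to the robot, and variables do not carry over. Pictures are saved under pics/ and viewed, at most 10 in all, crops included, and the job is handed in when it is done.

```bash
mkdir -p pics; cat > h.py <<'E'
import numpy as np, cv2
from scipy.spatial.transform import Rotation as R
from rig import status, eyes, bot
def T(s=None):
    s=s or status.state(); q=s["eef_rot"]; M=np.eye(4)
    M[:3,:3]=R.from_quat([q[1],q[2],q[3],q[0]]).as_matrix(); M[:3,3]=s["tcp_pos"]; return M
def cap(n,save=None):
    M=T(); c=eyes.capture(n); E=c["extrinsics"] if n!="wrist" else M@c["T_tool_cam"]
    if save: cv2.imwrite("pics/"+save,c["img"])
    return c,np.array(E)
def find(n,E,names,f=eyes.pinpoint):
    o={}
    for k in names:
        for d in f(n,k)[:2]:
            p=E[:3,:3]@np.array(d["point"])+E[:3,3]; print(n,k,round(d["conf"],2),p.round(4)); o.setdefault(k,p)
    return o
E
python3 - <<'E'
from h import *
print(T().round(3)); 
for n in ["scene","top"]:
    c,E=cap(n,n+"0.png"); find(n,E,["winder","isolator_grip","guard_handle","guard_hinge","wire_eye","bobbin"])
s=status.state();print(s["t"],s["ft_force"],s["finger_gap"])
E
```

```text
[[-0.954  0.298 -0.     0.186]
 [ 0.298  0.954 -0.002  0.596]
 [-0.    -0.002 -1.     0.23 ]
 [ 0.     0.     0.     1.   ]]
scene winder 0.23 [ 0.5089 -0.0541  0.1405]
scene isolator_grip 0.73 [ 0.3687 -0.4289 -0.0038]
scene isolator_grip 0.69 [0.5202 0.1725 0.1886]
scene guard_handle 0.9 [ 0.5096 -0.0521  0.1467]
scene guard_hinge 0.87 [0.7102 0.0008 0.1574]
scene wire_eye 0.59 [ 0.7237 -0.1382  0.3451]
scene bobbin 0.73 [0.6156 0.2043 0.1566]
top winder 0.76 [0.6033 0.034  0.0045]
top isolator_grip 0.65 [0.5117 0.1734 0.1869]
top guard_handle 0.67 [ 0.5098 -0.0517  0.1415]
top guard_hinge 0.63 [ 0.4112  0.1037 -0.0055]
top guard_hinge 0.62 [ 0.7076 -0.001   0.1578]
top wire_eye 0.58 [ 0.726  -0.1363  0.3442]
top bobbin 0.63 [0.6108 0.2014 0.1599]
0.7 [ 0.13634354 -0.17531674  0.49403619] 0.08532978627933005
```

```bash
python3 - <<'E'
from h import *
W=np.array([[-50,155],[90,-65],[-115,-65],[70,-200]])/1e3
P=np.array([[.5160,.1730],[.709,0],[.5097,-.0519],[.7249,-.1372]])
w=W-W.mean(0);p=P-P.mean(0)
a=np.arctan2((w[:,0]*p[:,1]-w[:,1]*p[:,0]).sum(),(w*p).sum());c,s=np.cos(a),np.sin(a);r=np.array([[c,-s],[s,c]])
t=P.mean(0)-r@W.mean(0);print(np.degrees(a),t,((W@r.T+t)-P).round(4))
a=cv2.imread("pics/scene0.png");b=cv2.imread("pics/top0.png")
cv2.imwrite("pics/both.png",cv2.resize(np.vstack([a,b]),(448*1,672))[:600] if 0 else cv2.resize(np.hstack([a,b]),(800,300)))
E
```

```text
15.089204877263134 [0.60471779 0.03854198] [[ 0.0001  0.0022]
 [-0.0005 -0.0008]
 [ 0.0009 -0.0023]
 [-0.0005  0.0009]]
```

View pics/scene0.png

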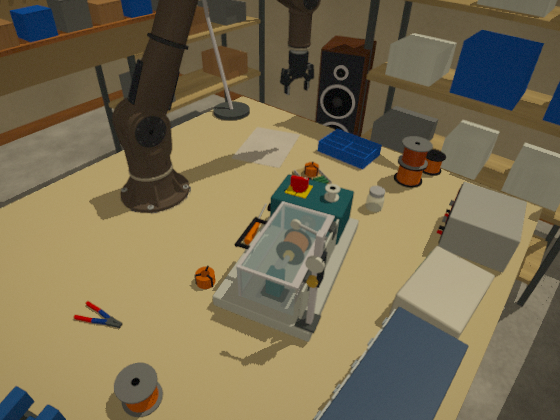

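View pics/top0.png

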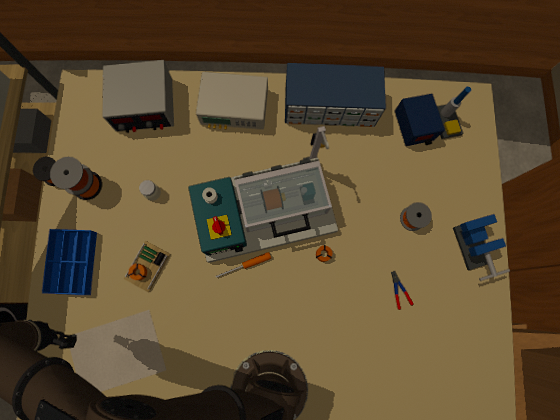

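The winder sits mid-bench at about 15° yaw. In the top view the isolator is at pixel (218,227), the bobbin at (210,195) and the bow handle at (290,225). The detections match the winder geometry to about 2 mm. First move: over the isolator, while turning the tool.

```bash
python3 -m creep '[[[-27.5,-19,-4,0,0,0],[-27.5,-19,-4,0,0,0],[-27.5,-19,-4,0,0,0],[-27.5,-19,-4,0,0,0],[-27.5,-19,-4,0,0,0],[-27.5,-19,-4,0,0,0],[-27.5,-19,-4,0,0,0],[-27.5,-19,-4,0,0,0]]]' 1 30
python3 -m creep '[[[-27.5,-19,-4,0,0,0],[-27.5,-19,-4,0,0,0],[-27.5,-19,-4,0,0,0],[-27.5,-19,-4,0,0,0],[-27.5,-19,-4,0,0,0],[-27.5,-19,-4,0,0,0],[-27.5,-19,-4,0,0,0],[-27.5,-19,-4,0,0,0]]]'
python3 -m creep '[[[0,0,0,0,0,7],[0,0,0,0,0,7],[0,0,0,0,0,7],[0,0,0,0,0,7],[0,0,0,0,0,7],[0,0,0,0,0,7],[0,0,0,0,0,7],[0,0,0,0,0,7]]]'
python3 -m creep '[[[0,0,0,0,0,7],[0,0,0,0,0,7],[0,0,0,0,0,7],[0,0,0,0,0,7],[0,0,0,0,0,7],[0,0,0,0,0,7],[0,0,0,0,0,7],[0,0,0,0,0,7]]]'
python3 -m creep '[[[0,0,0,0,0,7],[0,0,0,0,0,7],[0,0,0,0,0,7],[0,0,0,0,0,7],[0,0,0,0,0,7],[0,0,0,0,0,0],[0,0,0,0,0,0]]]'
python3 - <<'E'
from h import *
print(T().round(4)); c,E=cap("wrist","w1.png")
find("wrist",E,["isolator_grip","bobbin","guard_handle"]);find("wrist",E,["isolator"],eyes.recognise)
# bar angle: red pixels high up
im=c["img"].astype(int);d=c["depth"];m=(im[...,2]>110)&(im[...,1]<60)&(im[...,0]<70)&(d>0)
v,u=np.nonzero(m);K=c["intrinsics"]
un=cv2.undistortPoints(np.c_[u,v].astype(np.float32)[:,None],K,np.array(c["dist"]))[:,0]
z=d[v,u];P=np.c_[un*z[:,None],z]@E[:3,:3].T+E[:3,3]
P=P[(P[:,2]>.193)&(P[:,2]<.212)]
print(len(P),P.mean(0),P.min(0),P.max(0)); 
if len(P)>20: print(cv2.minAreaRect((P[:,:2]*1000).astype(np.float32)))
E
```

```text
t: 1.37
tcp_pos: [0.3518, 0.3845, 0.2638]
eef_rot: [0.0, 0.151, 0.989, 0.0]
ft_force: [0.7, 0.8, -0.1]
finger_gap: 0.0857
finger_force: 0.0
t: 2.03
tcp_pos: [0.5165, 0.1737, 0.2958]
eef_rot: [0.0, 0.151, 0.989, 0.0]
ft_force: [0.2, 1.3, 0.1]
finger_gap: 0.0856
finger_force: 0.0
t: 2.7
tcp_pos: [0.5157, 0.1752, 0.2954]
eef_rot: [-0.0, 0.6, 0.8, 0.0]
ft_force: [0.2, 0.4, 0.7]
finger_gap: 0.0853
finger_force: 0.0
t: 3.37
tcp_pos: [0.5157, 0.1752, 0.2954]
eef_rot: [-0.0, 0.905, 0.425, 0.0]
ft_force: [0.2, 1.2, 0.2]
finger_gap: 0.0853
finger_force: 0.0
t: 3.95
tcp_pos: [0.5156, 0.1753, 0.2954]
eef_rot: [0.0, 0.99, 0.138, 0.0]
ft_force: [0.3, -0.0, -0.2]
finger_gap: 0.0853
finger_force: 0.0
[[ 9.618e-01  2.736e-01  1.000e-04  5.156e-01]
 [ 2.736e-01 -9.618e-01 -0.000e+00  1.753e-01]
 [ 1.000e-04  0.000e+00 -1.000e+00  2.954e-01]
 [ 0.000e+00  0.000e+00  0.000e+00  1.000e+00]]
wrist isolator_grip 0.88 [0.5167 0.1713 0.1879]
wrist bobbin 0.67 [0.6121 0.2029 0.1544]
wrist guard_handle 0.78 [ 0.5083 -0.0557  0.1408]
wrist isolator 0.57 [0.5218 0.1765 0.1961]
wrist isolator 0.25 [0.5979 0.1005 0.1605]
897 [0.51612868 0.17164413 0.19966628] [0.49015052 0.15655409 0.19315686] [0.54171561 0.18685903 0.20187604]
((515.8297729492188, 171.693603515625), (53.37660598754883, 13.904117584228516), 21.832509994506836)
```

View pics/w1.png

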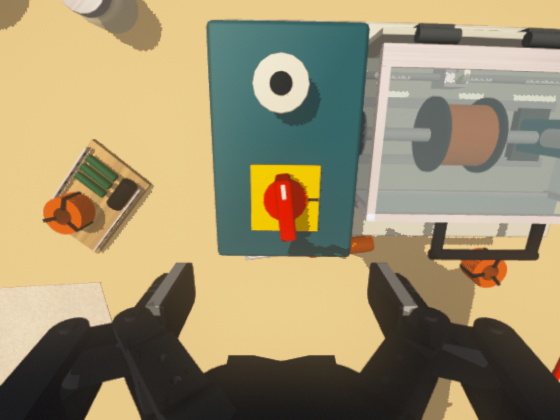

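The picture shows the red bar at pixel (287,210), lying at about 22° in world, with the bobbin at (281,82). Align with the bar, descend and close.

```bash
python3 -m creep '[[[-1,3.5,20,0,0,-6],[0,0,33,0,0,0],[0,0,33,0,0,0],[0,0,33,0,0,0],[0,0,0,0,0,0]]]' 1
python3 -m creep '[[[0,0,0,0,0,0],[0,0,0,0,0,0],[0,0,0,0,0,0],[0,0,0,0,0,0],[0,0,0,0,0,0],[0,0,0,0,0,0],[0,0,0,0,0,0],[0,0,0,0,0,0]]]' -1 40
```

```text
t: 4.62
tcp_pos: [0.5121, 0.1707, 0.1712]
eef_rot: [0.001, 0.982, 0.188, -0.004]
ft_force: [-1.1, -0.6, -0.1]
finger_gap: 0.0852
finger_force: 0.0
t: 5.28
tcp_pos: [0.5162, 0.1718, 0.1773]
eef_rot: [-0.0, 0.982, 0.188, 0.001]
ft_force: [-1.0, -1.0, 7.7]
finger_gap: 0.0131
finger_force: 42.9
```

```bash
python3 -m creep '[[[0,0,0,0,0,-7],[0,0,0,0,0,-7],[0,0,0,0,0,-7],[0,0,0,0,0,-7],[0,0,0,0,0,-7],[0,0,0,0,0,-7],[0,0,0,0,0,-7],[0,0,0,0,0,-7]]]'
python3 -m creep '[[[0,0,0,0,0,-7],[0,0,0,0,0,-7],[0,0,0,0,0,-7],[0,0,0,0,0,-4],[0,0,0,0,0,0],[0,0,0,0,0,0],[0,0,0,0,0,0]]]'
python3 -c "
from h import *
M=T();print(np.degrees(np.arctan2(M[1,0],M[0,0])),status.state()['torque'])"
```

```text
t: 5.95
tcp_pos: [0.5157, 0.1722, 0.1773]
eef_rot: [-0.0, 0.777, 0.629, 0.001]
ft_force: [-3.2, 1.6, 6.9]
finger_gap: 0.013
finger_force: 42.9
t: 6.53
tcp_pos: [0.5155, 0.1722, 0.1774]
eef_rot: [-0.0, 0.625, 0.781, 0.001]
ft_force: [-3.9, 0.1, 9.1]
finger_gap: 0.0131
finger_force: 43.1
102.68893135462561 [0.26172189 0.93250017 0.14763281]
```

```bash
python3 -m creep '[[[0,0,0,0,0,-3],[0,0,0,0,0,-2],[0,0,0,0,0,0],[0,0,0,0,0,0],[0,0,0,0,0,0]]]'
python3 -c "
from h import *
M=T();print(np.degrees(np.arctan2(M[1,0],M[0,0])),status.state()['torque'])"
```

```text
t: 6.95
tcp_pos: [0.5154, 0.1722, 0.1773]
eef_rot: [-0.001, 0.591, 0.807, 0.001]
ft_force: [-4.5, 2.0, 8.1]
finger_gap: 0.013
finger_force: 48.1
107.55723058967793 [ 0.3036579   1.05715335 -1.03523321]
```

```bash
python3 -m creep '[[[0,0,0,0,0,3],[0,0,0,0,0,0],[0,0,0,0,0,0],[0,0,-20,0,0,0],[0,0,-35,0,0,0],[0,0,-30,0,0,0]]]' 0
python3 -m creep '[[[-36,-11,0,0,0,0],[-36,-11,0,0,0,0],[-36,-11,0,0,0,0],[-36,-11,0,0,0,0],[-36,-11,0,0,0,0],[-36,-11,0,0,0,0],[0,0,0,0,0,0],[0,0,0,0,0,0]]]' 0
python3 - <<'E'
from h import *
M=T();print(M.round(4)); c,E=cap("wrist","w2.png")
o=find("wrist",E,["guard_handle","isolator_grip","guard_hinge"])
c,E2=cap("top","t2.png"); o2=find("top",E2,["guard_handle"])
p=o["guard_handle"]; print("tool-frame mm",(M[:3,:3].T@(p-M[:3,3])*1e3).round(1))
E
```

```text
t: 7.45
tcp_pos: [0.5153, 0.1711, 0.2623]
eef_rot: [-0.0, 0.611, 0.792, -0.001]
ft_force: [0.6, -0.3, 0.5]
finger_gap: 0.0428
finger_force: 0.0
t: 8.12
tcp_pos: [0.5062, -0.0568, 0.2616]
eef_rot: [0.0, 0.613, 0.79, -0.0]
ft_force: [-0.1, 1.4, -1.0]
finger_gap: 0.0423
finger_force: 0.0
[[-2.491e-01  9.685e-01  5.000e-04  5.062e-01]
 [ 9.685e-01  2.491e-01 -5.000e-04 -5.680e-02]
 [-6.000e-04  3.000e-04 -1.000e+00  2.616e-01]
 [ 0.000e+00  0.000e+00  0.000e+00  1.000e+00]]
wrist guard_handle 0.95 [ 0.5092 -0.0588  0.1414]
wrist guard_hinge 0.67 [ 0.5094 -0.0578  0.1427]
wrist guard_hinge 0.61 [ 0.7093 -0.0078  0.1576]
top guard_handle 0.55 [ 0.7243 -0.1388  0.342 ]
tool-frame mm [ -2.6   2.4 120.2]
```

View pics/w2.png

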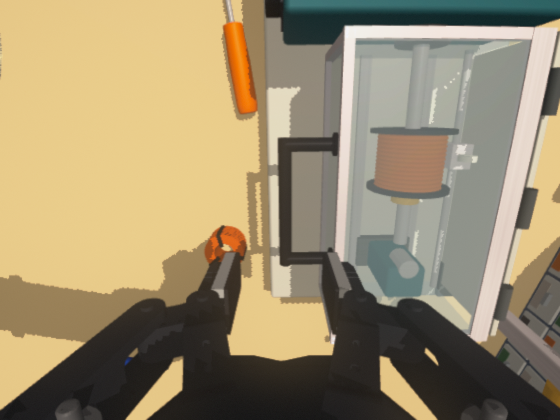

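The wrist view shows the bow handle bar at pixel x≈285, y 145–260, with the fingers straddling it and the guard shut. Before lifting, I'll check the isolator angle in the top view.

```bash
python3 - <<'E'
import cv2
a=cv2.imread("pics/t2.png");cv2.imwrite("pics/t2c.png",cv2.resize(a[170:280,170:350],None,fx=4,fy=4,interpolation=cv2.INTER_CUBIC))
E
python3 -m creep '[[[-1,2.5,35,0,0,0],[0,0,35,0,0,0],[0,0,34,0,0,0],[0,0,17,0,0,0],[0,0,17,0,0,0],[0,0,0,0,0,0],[0,0,0,0,0,0]]]' -0.15
```

```text
t: 9.0
tcp_pos: [0.5087, -0.0539, 0.1229]
eef_rot: [-0.001, 0.611, 0.792, -0.001]
ft_force: [0.1, -0.5, 0.7]
finger_gap: 0.0363
finger_force: 0.0
```

View pics/t2c.png

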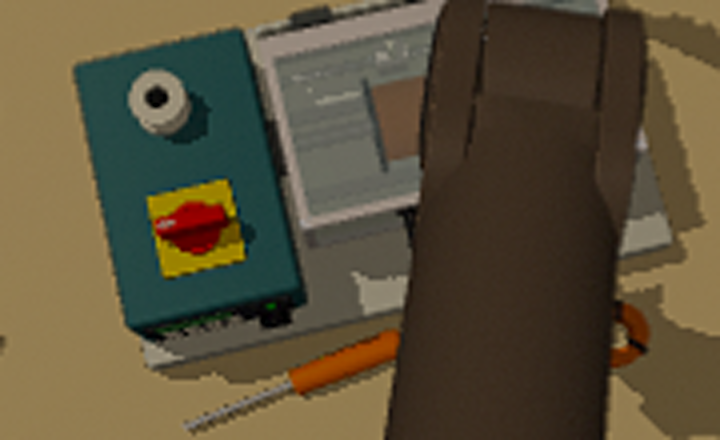

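The isolator bar at (195,226) in the crop lies along the winder's y: OFF. Now pinch the handle.

```bash
python3 -m creep '[[[0,0,0,0,0,0],[0,0,0,0,0,0],[0,0,0,0,0,0],[0,0,0,0,0,0],[0,0,0,0,0,0],[0,0,0,0,0,0],[0,0,0,0,0,0]]]' -1 45 
python3 -m creep '[[[0,-0.4,-9,0,0,0],[0,-0.4,-9,0,0,0],[0,0.4,-9,0,0,0],[0,0.4,-9,0,0,0],[0,0,0,0,0,0]]]'
```

```text
t: 9.58
tcp_pos: [0.5092, -0.0545, 0.1246]
eef_rot: [0.0, 0.611, 0.792, 0.0]
ft_force: [-3.8, 0.3, 5.5]
finger_gap: 0.0103
finger_force: 43.9
t: 10.0
tcp_pos: [0.5091, -0.0545, 0.1612]
eef_rot: [0.0, 0.611, 0.791, 0.0]
ft_force: [-2.9, -1.4, -4.3]
finger_gap: 0.0106
finger_force: 44.1
```

```bash
python3 -m creep '[[[0,1.2,-8.9,0,0,0],[0,1.2,-8.9,0,0,0],[0,1.9,-8.8,0,0,0],[0,1.9,-8.8,0,0,0],[0,2.7,-8.6,0,0,0],[0,2.7,-8.6,0,0,0],[0,3.4,-8.3,0,0,0],[0,3.4,-8.3,0,0,0]]]'
python3 -m creep '[[[0,4.1,-8,0,0,0],[0,4.1,-8,0,0,0],[0,4.8,-7.6,0,0,0],[0,4.8,-7.6,0,0,0],[0,5.5,-7.1,0,0,0],[0,5.5,-7.1,0,0,0],[0,0,0,0,0,0]]]'
python3 - <<'E'
from h import *
M=T();g=M[:3,3]+.019*M[:3,2];g=M[:3,3]-.019*M[:3,2]
h=np.array([.7085,-.002,.160]);d=g-h;x=d[0]*np.cos(.2634)+d[1]*np.sin(.2634)
print(g,x,d[2],np.hypot(x,d[2]),np.degrees(np.arctan2(d[2],-x))+5)
E
```

```text
t: 10.67
tcp_pos: [0.5255, -0.0501, 0.229]
eef_rot: [-0.001, 0.611, 0.791, -0.001]
ft_force: [-5.4, -1.6, -3.0]
finger_gap: 0.0099
finger_force: 43.7
t: 11.25
tcp_pos: [0.5523, -0.0429, 0.2757]
eef_rot: [-0.002, 0.611, 0.791, -0.001]
ft_force: [-19.8, -1.4, 10.7]
finger_gap: 0.01
finger_force: 44.4
[ 0.55236869 -0.04288943  0.29469121] -0.16139255840651806 0.13469121420157312 0.21021246654776543 44.84690741581256
```

Radial force is growing, so I'll look before going on.

```bash
python3 - <<'E'
from h import *
c,E=cap("scene","s3.png"); find("scene",E,["guard_handle","guard_hinge"])
a=np.hstack([cv2.resize(c["img"][150:330,190:400],(490,420)),cv2.resize(cap("wrist")[0]["img"],(300,225)).__class__((420,300,3),dtype=np.uint8)*0])
w=eyes.capture("wrist")["img"];a[:225,490:]=cv2.resize(w,(300,225));cv2.imwrite("pics/s3c.png",a)
print(status.state()["ft_force"],status.state()["torque"])
E
```

```text
scene guard_handle 0.7 [ 0.5554 -0.0414  0.294 ]
scene guard_hinge 0.79 [7.106e-01 2.000e-04 1.621e-01]
[-19.06795115  -1.90823181   9.40647179] [-0.46831496  4.12047183  0.0553534 ]
```

View pics/s3c.png

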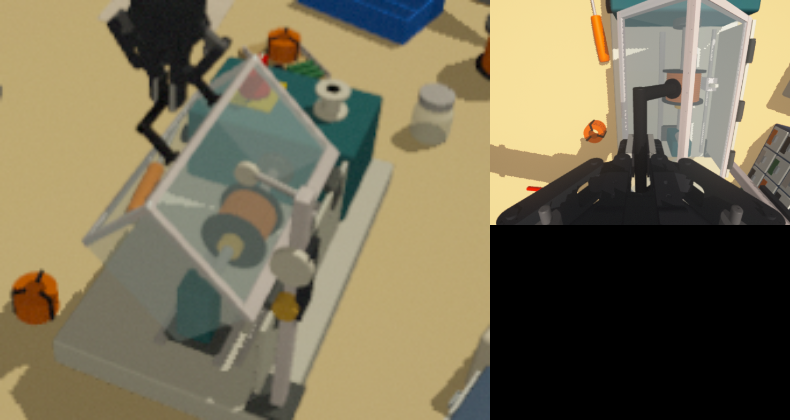

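Guard is at about 45°, grip sound, bobbin and pulley clear. The 20 N is the commanded path lying some 2–3 mm inside the arc. I'll relieve it outward first.

```bash
python3 -m creep '[[[0,-2.2,-1.7,0,0,0],[0,0,0,0,0,0]]]'
python3 -m creep '[[[0,5.8,-7,0,0,0],[0,5.8,-7,0,0,0],[0,0,0,0,0,0]]]'
```

```text
t: 11.67
tcp_pos: [0.5526, -0.0428, 0.2764]
eef_rot: [0.0, 0.611, 0.792, 0.0]
ft_force: [-3.9, -0.6, -2.1]
finger_gap: 0.0105
finger_force: 44.8
t: 11.92
tcp_pos: [0.5653, -0.0394, 0.2916]
eef_rot: [0.0, 0.611, 0.792, 0.001]
ft_force: [-7.1, 0.8, 1.4]
finger_gap: 0.0102
finger_force: 44.9
```

```bash
python3 -m creep '[[[0,6,-6.3,0,0,0],[0,6,-6,0,0,0],[0,6.3,-5.5,0,0,0],[0,6.5,-5.2,0,0,0],[0,0,0,0,0,0],[0,0,0,0,0,0]]]'
python3 - <<'E'
from h import *
M=T();g=M[:3,3]-.019*M[:3,2]
h=np.array([.7095,-.001,.160]);d=g-h;x=d[0]*np.cos(.2634)+d[1]*np.sin(.2634)
print(g,x,d[2],np.hypot(x,d[2]),np.degrees(np.arctan2(d[2],-x))+5)
c,E=cap("scene","s4.png"); find("scene",E,["guard_handle","guard_hinge"])
# guard measured: fit from shut pose TCP (.5092,-.0545,.1246)
q=M[:3,3]-np.array([.5092,-.0545,.1246]);print("chord angle",np.degrees(2*np.arcsin(np.linalg.norm(q)/2/.2058)))
cv2.imwrite("pics/s4c.png",cv2.resize(c["img"][130:330,180:400],None,fx=3,fy=3))
E
```

```text
t: 12.42
tcp_pos: [0.5888, -0.0331, 0.3138]
eef_rot: [0.0, 0.611, 0.792, 0.001]
ft_force: [-6.5, 2.4, 2.1]
finger_gap: 0.0102
finger_force: 44.3
[ 0.5887969  -0.03309906  0.33282178] -0.12489755285548002 0.1728217816288027 0.2132293762937954 59.14452354385192
scene guard_handle 0.64 [ 0.591  -0.0309  0.3249]
scene guard_hinge 0.96 [ 0.7092 -0.0008  0.1604]
chord angle 60.194530786084975
```

View pics/s4c.png

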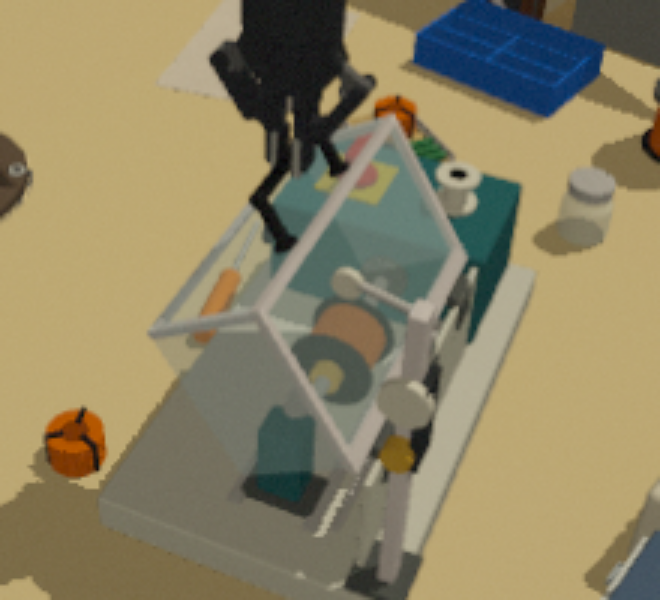

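The guard stands open at about 59–60°, with the bar in the fingers at pixel (285,165). I'll hold briefly to check that it is still, then hand in.

```bash
python3 -m creep '[[[0,0.5,-0.4,0,0,0],[0,0,0,0,0,0],[0,0,0,0,0,0],[0,0,0,0,0,0],[0,0,0,0,0,0],[0,0,0,0,0,0],[0,0,0,0,0,0],[0,0,0,0,0,0]]]'
python3 - <<'E'
from h import *
for n in ["scene","wrist"]:
    c,E=cap(n); o=find(n,E,["guard_handle"])
    for p in o.values():
        d=p-np.array([.7092,-.001,.160]);print(np.degrees(np.arctan2(d[2],np.hypot(d[0],d[1])))+5)
E
```

```text
t: 13.23
tcp_pos: [0.5889, -0.033, 0.3139]
eef_rot: [0.0, 0.611, 0.792, 0.001]
ft_force: [-6.2, 2.5, 2.2]
finger_gap: 0.0102
finger_force: 44.2
scene guard_handle 0.69 [ 0.589  -0.0291  0.3255]
scene guard_handle 0.35 [ 0.6562  0.4343 -0.0018]
58.26687347649439
wrist guard_handle 0.57 [ 0.5872 -0.0356  0.326 ]
57.62350122344033
```

```bash
python3 -m creep '[[[0,1.5,-1.2,0,0,0],[0,1,-0.8,0,0,0],[0,0,0,0,0,0],[0,0,0,0,0,0],[0,0,0,0,0,0],[0,0,0,0,0,0],[0,0,0,0,0,0],[0,0,0,0,0,0]]]'
python3 -c "
from rig import bot
print(bot.close_job())"
```

```text
t: 14.1
tcp_pos: [0.5914, -0.0324, 0.3158]
eef_rot: [0.0, 0.611, 0.792, 0.001]
ft_force: [-4.9, 2.4, 1.0]
finger_gap: 0.01
finger_force: 44.1
the job is handed in; nothing more can be done
None
```

The isolator is turned to OFF. The guard was then lifted and is held still by its handle at about 60° (my measurements range from 58° to 61°). The job is handed in, but no verdict came back.

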